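Set out the printing colours in stock order

TASK

Set out the colours for the leaf-printing class: move the four paint jars from the grey stock rack to the empty wooden table rack, one jar in each place, in the same order from left to right in which they stood in the stock rack. Keep the jars upright and leave each standing fully down in its place.

Things in the scene. Friction and masses are not known exactly. Their poses are not given: they have to be found in the camera images.
- jar_red_mid (a point): paint jar, red: upright round jar 40 mm in diameter and 72 mm tall (straight sides, about 60 to 110 g) with red paint in its lower part, a white cap and a red spot on top of the cap. The point is the jar's centre, 36 mm above its underside; z points up the jar. It is loose.
- jar_yellow_mid (a point): paint jar, yellow: upright round jar 40 mm in diameter and 72 mm tall (straight sides, about 60 to 110 g) with yellow paint in its lower part, a white cap and a yellow spot on top of the cap. The point is the jar's centre, 36 mm above its underside; z points up the jar. It is loose.
- jar_green_mid (a point): paint jar, green: upright round jar 40 mm in diameter and 72 mm tall (straight sides, about 60 to 110 g) with green paint in its lower part, a white cap and a green spot on top of the cap. The point is the jar's centre, 36 mm above its underside; z points up the jar. It is loose.
- jar_blue_mid (a point): paint jar, blue: upright round jar 40 mm in diameter and 72 mm tall (straight sides, about 60 to 110 g) with blue paint in its lower part, a white cap and a blue spot on top of the cap. The point is the jar's centre, 36 mm above its underside; z points up the jar. It is loose.
- label_red: fixed red label plate (46 mm along y by 24 mm, sloping, top 20 mm above the table) on the stock rack's robot-side edge, marking the place where the red jar stands at the start. Origin: at table height under the plate; the middle of its place lies 51 mm along its x (the jar within 4 mm of it). Axes parallel to the rack's.
- label_yellow: fixed yellow label plate (46 mm along y by 24 mm, sloping, top 20 mm above the table) on the stock rack's robot-side edge, marking the place where the yellow jar stands at the start. Origin: at table height under the plate; the middle of its place lies 51 mm along its x (the jar within 4 mm of it). Axes parallel to the rack's.
- label_green: fixed green label plate (46 mm along y by 24 mm, sloping, top 20 mm above the table) on the stock rack's robot-side edge, marking the place where the green jar stands at the start. Origin: at table height under the plate; the middle of its place lies 51 mm along its x (the jar within 4 mm of it). Axes parallel to the rack's.
- label_blue: fixed blue label plate (46 mm along y by 24 mm, sloping, top 20 mm above the table) on the stock rack's robot-side edge, marking the place where the blue jar stands at the start. Origin: at table height under the plate; the middle of its place lies 51 mm along its x (the jar within 4 mm of it). Axes parallel to the rack's.
- table_rack: pine rack, empty at the start, fixed, nearer or farther than the other; 76 mm (x) by 310 mm (y). Four square cells in a row, middles at y = 105, 35, -35, -105 mm, x = 0; each 60 by 60 mm inside, floor 6 mm, walls 20 mm and end cheeks 30 mm above the table; a jar in place has its centre 42 mm up. Origin: middle of its underside; x away from the robot, y to its left, within 8 deg.
- stock_rack: grey steel rack holding the four jars at the start; fixed; the same four cells as the table rack (same layout, heights, origin and axes, own yaw within 8 deg), 76 by 290 mm, plus a dark label strip 26 mm wide and 8 mm high along its robot-side edge.

How it is judged:
By the outcome, as a careful person would: the job done as asked, in the order asked, and still so for the second after the job is handed in, with the robot touching nothing.
It also fails if it takes over 90 s, if anything falls off the work surface, if the arm or the gripper's body presses on something with over 40 N, if the wrist force passes 120 N, or if a joint passes its speed limit or range.

ROBOT

A 6-joint arm with a two-finger parallel gripper is mounted at the origin on the work surface. World frame = base frame: x ahead of the robot, y to its left, z up, the work surface at z = 0. Lengths are in m, angles in rad, forces in N, time in s.
With the tool pointing down it reaches from about 0.3 to 0.875 m from the base axis. Payload 6.4 kg.
Tool frame: the origin (TCP) lies midway between the tips of the shut fingers; the grasp point (between the pads) lies 19 mm behind it (ctrl.hold_point_z is the distance from the TCP to the grasp point, in m); z points along the fingers, y is the line along which they close (so a half turn about z gives the same grasp; the last joint's range is limited). The gripper opens to 85 mm and grips with 20 to 120 N. Pads are 22 mm wide; open, the fingers measure 114 mm over their backs; the gripper's body (76 mm by 85 mm) begins 54 mm behind the grasp point. The pads swing forward as they close: fully open they stand 13 mm farther back than shut.
Start: joints at [-1.339, 0.181, 1.607, -0, 1.354, -0.206], TCP at [0.244, -0.521, 0.191] pointing down, gripper open.
Joint ranges: [-2.99, 2.99], [-0.89, 2.07], [0.3, 2.58], [-1.14, 4.28], [0, 2.63], [-3.12, 3.12]. Speed limits (rad/s): [2.57, 2.57, 3.01, 3.14, 3.14, 3.14].

INTERFACE

Orientations are given as a unit quaternion [w, x, y, z].
In Python, from bench import ctrl gives the robot as it stands.
- The arm moves only by the tool carry_out, never from a script. Its argument "plan" is text: rows parted by semicolons, each of 6 numbers parted by spaces: the shift along the tool's x, y, z as a fraction of full scale, then the turn, a rotation vector about the tool's x, y, z as a fraction of full scale. A call has exactly 8 rows; each row shifts and turns the commanded pose from where the row before left it, along the tool's axes as they then stand; what a row does not reach is not made up. Full scale, the value 1, is 40 mm for a shift and 0.1 rad for a turn. A row lasts 1/12 s, in which the tool goes at most 41.7 mm and 7.16 degrees, less where a joint would pass 70% of its speed; a pose out of reach is approached as far as the arm can. A call with a number of a shift or a turn outside -1 to 1 is refused whole. A call with a gripper value outside its range is refused whole. "claw" is the gripper's target within -1 to 1 (shut at 1, half-way at 0, fully open at -1), set as the call begins (left out, the last holds). The fingers move at their own pace and stop on an object; the grip force is fixed at half the most. Time passes only in rows, so rows that do not move let the fingers close, or fill a call up. It gives the time, the measured TCP pose, the force, the opening and the grip force at its end, in the units of the state.
- ctrl.get_obs(): the state, without advancing time (a new reading comes with each control period).
- ctrl.camera(name): name is "scene" or "side" or "wrist"; returns a dict with "pixels" (400x640x3 uint8, red, green, blue), "mtx" (3x3 intrinsics, pixels), "k1" (the pictures are not rectified: a ray, as slopes to the right and down, at radius r is drawn at 1 + k1 r^2 times it, then the intrinsics apply), "R" (3x3) and "t" (3): a world point X has camera coordinates R X + t. Camera axes: x right, y down, z forward; pixel columns grow to the right and rows downward; lengths in m; the calibration is good to about 2 mm. A picture is of the moment at which its call begins. There is no depth.
- ctrl.hand_in(): hands the job in; it is judged then, once.
The state is a dict: "time_s": time; "q": joint angles; "dq": joint speeds; "joint_efforts": joint torques, N m; "eef_pos": TCP position; "eef_rot": TCP orientation; "wrist_force": force on the tool from outside, world axes, zero at the start; "torque": the same for the moment, N m; "opening": opening from 0.0 (shut) to 1.0 (fully open); "grasp_force": force on a finger pad.
Only numpy, scipy, OpenCV 4.12 (cv2) and the standard library are available. Lean on these libraries where they do the work, as an engineer would, in place of code of your own. Each camera call takes 0.05 s, during which the arm holds its last target. There are 200 camera calls.

## Working session

There is one attempt and no reset: what is moved stays moved. The work goes in short steps, Python scripts to look and compute and a tool call to move; the robot and the scene stay as the last step left them, time stands still between calls to the robot, and variables do not carry over. Pictures are saved under pics/ and viewed, at most 14 in all, crops included, and the job is handed in when it is done.

Besides the shell and the picture viewer there is one more tool, called after "Emit:" by a JSON object that holds its "name" and its "arguments". carry_out: Moves the arm, as the interface text tells. Shift numbers are shares of 40 mm and turn numbers shares of 0.1 rad, none past 1 either way. Its arguments: {"type":"object","properties":{"plan":{"type":"string"},"claw":{"type":"number"}},"required":["plan"]}

```bash
mkdir -p pics; ls; cat > h.py <<'E'
import numpy as np, cv2
from bench import ctrl
def ray(c,u,v):
    K=c["mtx"]; xd=(np.array([u,v])-[K[0][2],K[1][2]])/[K[0][0],K[1][1]]
    x=xd.copy()
    for _ in range(20): x=xd/(1+c["k1"]*(x@x))
    R=np.array(c["R"]);t=np.array(c["t"])
    return -R.T@t, R.T@np.array([x[0],x[1],1.])
def onz(c,u,v,z):
    o,d=ray(c,u,v); return o+d*(z-o[2])/d[2]
def save(c,n): cv2.imwrite(f"pics/{n}.png",np.array(c["pixels"])[:,:,::-1])
E
python3 - <<'E'
from h import *
for n in ["scene","side","wrist"]:
    c=ctrl.camera(n); save(c,n+"0"); print(n,-np.array(c["R"]).T@np.array(c["t"]),c["k1"])
o=ctrl.get_obs();print(o)
E
```

```text
pics
scene [ 0.7436825  -0.37212941  0.59833101] 0.014042786758270172
side [0.46036582 0.52438545 0.41651758] -0.09401698711102513
wrist [ 0.31326905 -0.48833551  0.37275354] 0.0058453978309217815
{'time_s': 0.15, 'q': array([-1.33929810e+00,  1.81412969e-01,  1.60776160e+00, -2.42728607e-05,
        1.35376412e+00, -2.06319579e-01]), 'dq': array([ 0.00048418, -0.00226753, -0.0024236 , -0.00211413, -0.00088441,
        0.00029422]), 'joint_efforts': array([ 7.48198581e-04, -4.45262003e+01, -3.51689136e+01, -3.56838382e-04,
        5.79312706e-03, -1.78386074e-05]), 'eef_pos': array([ 0.24366904, -0.5203078 ,  0.19077526]), 'eef_rot': array([-6.72818014e-04,  9.76134187e-01,  2.17167205e-01, -2.03216689e-05]), 'wrist_force': array([-0.7782954 ,  0.0707552 ,  0.02625983]), 'torque': array([-0.03690956, -0.01911139,  0.0318299 ]), 'grasp_force': 0.0, 'opening': 1.0057615065135364}
```

View pics/scene0.png

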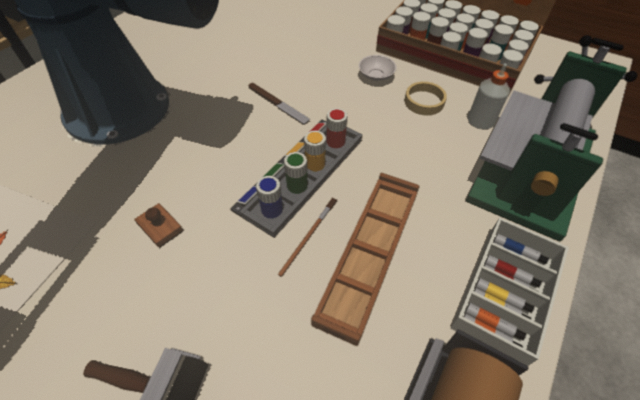

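View pics/side0.png

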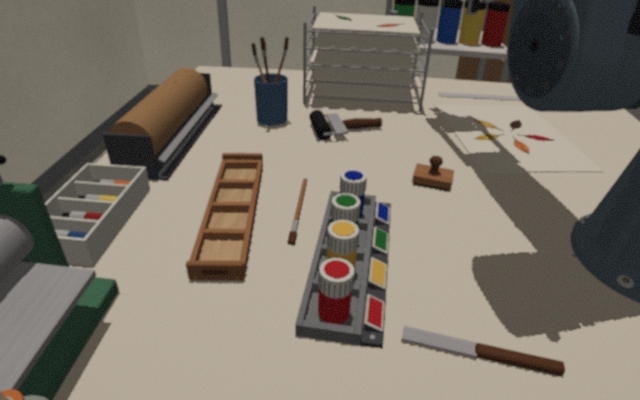

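```bash
cat >> h.py <<'E'
def two(c1,p1,c2,p2):
    o1,d1=ray(c1,*p1);o2,d2=ray(c2,*p2)
    s=np.linalg.lstsq(np.c_[d1,-d2],o2-o1,rcond=None)[0]
    a,b=o1+d1*s[0],o2+d2*s[1]; return (a+b)/2,np.linalg.norm(a-b)
H={"red":(0,8),"yellow":(17,32),"green":(45,80),"blue":(105,128)}
def blobs(c,col,amin=15):
    h=cv2.cvtColor(np.array(c["pixels"]),cv2.COLOR_RGB2HSV)
    m=cv2.inRange(h,(H[col][0],120,50),(H[col][1],255,255))
    if col=="red": m|=cv2.inRange(h,(172,120,50),(180,255,255))
    n,_,s,ct=cv2.connectedComponentsWithStats(m)
    return [(ct[i].round(1),s[i,4]) for i in range(1,n) if s[i,4]>=amin]
E
python3 - <<'E'
from h import *
C={n:ctrl.camera(n) for n in("scene","side")}
box={"scene":(230,100,365,235),"side":(295,165,400,345)}
for col in H:
  for n in C:
    x0,y0,x1,y1=box[n]
    for p,a in blobs(C[n],col):
      if x0<p[0]<x1 and y0<p[1]<y1: print(col,n,p,a,"z78",onz(C[n],*p,.078).round(4)[:2],"z12",onz(C[n],*p,.014).round(4)[:2])
sc=[(380,176),(419,184),(315,322),(360,337)]; sd=[(244,272),(192,270),(263,153),(223,155)]
for a,b in zip(sc,sd):
  print(onz(C["scene"],*a,.03).round(4),onz(C["side"],*b,.03).round(4),two(C["scene"],a,C["side"],b))
E
```

```text
red scene [336.7 114.2] 103 z78 [0.4679 0.155 ] z12 [0.434  0.2198]
red scene [317.5 126.2] 42 z78 [0.4538 0.1076] z12 [0.4181 0.1667]
red scene [335.3 138.6] 227 z78 [0.4981 0.0967] z12 [0.4679 0.1544]
red side [336.5 268.9] 315 z78 [0.4654 0.1579] z12 [0.4663 0.0886]
red side [333.8 308.7] 769 z78 [0.4645 0.217 ] z12 [0.4653 0.1589]
red side [374.7 312. ] 311 z78 [0.4232 0.2167] z12 [0.4162 0.1585]
yellow scene [314.3 137.2] 130 z78 [0.4637 0.0799] z12 [0.4293 0.1356]
yellow scene [296.  147.4] 68 z78 [0.4493 0.0412] z12 [0.4131 0.092 ]
yellow scene [315.2 161.4] 241 z78 [0.4959 0.0304] z12 [0.4654 0.0799]
yellow side [343.  228.4] 217 z78 [0.4617 0.0828] z12 [ 0.462  -0.0007]
yellow side [343.  255.9] 170 z78 [0.4592 0.135 ] z12 [0.459  0.0614]
yellow side [378.1 271.9] 235 z78 [0.4189 0.1572] z12 [0.4111 0.0878]
green side [345.5 200.2] 123 z78 [0.4613 0.0188] z12 [ 0.4615 -0.0768]
green side [380.4 238.9] 132 z78 [0.4151 0.098 ] z12 [0.4065 0.0174]
blue scene [267.4 184.1] 135 z78 [ 0.4546 -0.0539] z12 [ 0.419  -0.0147]
blue scene [248.  194.3] 51 z78 [ 0.4401 -0.0876] z12 [ 0.4027 -0.0526]
blue side [353.2 175.1] 97 z78 [ 0.4526 -0.0506] z12 [ 0.4512 -0.1593]
blue side [361.7 198.5] 15 z78 [0.4391 0.0115] z12 [ 0.4351 -0.0854]
blue side [360.9 209.8] 16 z78 [0.4398 0.039 ] z12 [ 0.4359 -0.0527]
blue side [382.6 211.5] 106 z78 [0.4109 0.0392] z12 [ 0.4015 -0.0526]
[0.5938 0.0986 0.03  ] [0.5817 0.1265 0.03  ] (array([0.58812713, 0.11099982, 0.01446031]), np.float64(0.003266107881544193))
[0.6627 0.1182 0.03  ] [0.648  0.1318 0.03  ] (array([0.65704558, 0.12371757, 0.02124606]), np.float64(0.009488548886609263))
[ 0.6342 -0.1972  0.03  ] [ 0.6207 -0.1899  0.03  ] (array([ 0.62780484, -0.19693423,  0.02483938]), np.float64(0.010955106001721863))
[ 0.6995 -0.1829  0.03  ] [ 0.6922 -0.1723  0.03  ] (array([ 0.69727584, -0.18166821,  0.02453126]), np.float64(0.0037389312696763963))
```

Emit:
{"name": "carry_out", "arguments": {"plan": "0 0 -0.4 0 0 -1;0 0 -0.4 0 0 -1;0 0 -0.4 0 0 -1;0 0 -0.4 0 0 -1;0 0 -0.4 0 0 -1;0 0 -0.4 0 0 -1;0 0 -0.4 0 0 -1;0 0 0 0 0 -1", "claw": -1}}

```text
time_s: 0.92
eef_pos: [0.2442, -0.5223, 0.3074]
eef_rot: [0.003, 0.813, 0.582, -0.001]
wrist_force: [0.1, -0.5, 0.8]
opening: 1.001
grasp_force: 0.0
```

```bash
cat >> h.py <<'E'
from scipy.spatial.transform import Rotation as Ro
def to(x,y,z,yaw):
    """tool y at yaw; prints shift in tool units (along current axes after turning) and turn units"""
    o=ctrl.get_obs(); q=o["eef_rot"]; R0=Ro.from_quat(q[[1,2,3,0]])
    c,s=np.cos(yaw),np.sin(yaw)
    R1=Ro.from_matrix(np.c_[[-s,c,0],[c,s,0],[0,0,-1]])
    d=np.array([x,y,z])-o["eef_pos"]
    print("t",round(o["time_s"],2),"pos",o["eef_pos"].round(4),"F",o["wrist_force"].round(1),"open",round(o["opening"],3),"grip",round(o["grasp_force"],1))
    print("turn u",((R0.inv()*R1).as_rotvec()/.1).round(2),"shift u, axes now",(R0.inv().apply(d)/.04).round(2),"after turn",(R1.inv().apply(d)/.04).round(2))
E
python3 -c "
from h import *
to(.53,0,.34,0)"
```

```text
t 0.92 pos [ 0.2442 -0.5223  0.3074] F [ 0.1 -0.5  0.8] open 1.001 grip 0.0
turn u [ 0.02  0.05 -3.28] shift u, axes now [14.66  2.56 -0.88] after turn [13.06  7.15 -0.81]
```

Emit:
{"name": "carry_out", "arguments": {"plan": "0 0 -0.2 0 0 -1;0 0 -0.2 0 0 -1;0 0 -0.2 0 0 -1;0 0 -0.2 0 0 -0.3;0.8 0.5 0 0 0 0;0.8 0.5 0 0 0 0;0.8 0.5 0 0 0 0;0.8 0.5 0 0 0 0"}}

```text
time_s: 1.58
eef_pos: [0.3246, -0.3916, 0.3352]
eef_rot: [-0.0, 0.709, 0.706, 0.0]
wrist_force: [0.1, -0.4, -0.3]
opening: 0.994
grasp_force: 0.0
```

Emit:
{"name": "carry_out", "arguments": {"plan": "0.8 0.5 0 0 0 0;0.8 0.5 0 0 0 0;0.8 0.5 0 0 0 0;0.8 0.5 0 0 0 0;0.8 0.5 0 0 0 0;0.8 0.5 0 0 0 0;0.8 0.5 0 0 0 0;0.8 0.5 0 0 0 0"}}

```text
time_s: 2.25
eef_pos: [0.4855, -0.1357, 0.3356]
eef_rot: [0.0, 0.708, 0.706, 0.0]
wrist_force: [0.4, -0.6, 0.6]
opening: 0.999
grasp_force: 0.0
```

Emit:
{"name": "carry_out", "arguments": {"plan": "0.8 0.5 0 0 0 0;0.6 0.5 0 0 0 0;0 0 0 0 0 0;0 0 0 0 0 0;0 0 0 0 0 0;0 0 0 0 0 0;0 0 0 0 0 0;0 0 0 0 0 0"}}

```text
time_s: 2.92
eef_pos: [0.5247, -0.0827, 0.3356]
eef_rot: [0.0, 0.709, 0.705, 0.0]
wrist_force: [-0.0, -0.4, -0.9]
opening: 1.004
grasp_force: 0.0
```

```bash
python3 -c "
from h import *
c=ctrl.camera('wrist');save(c,'w1')
to(.467,.156,.1,-.07)
print(c['R'],-np.array(c['R']).T@np.array(c['t']))"
```

```text
t 2.97 pos [ 0.5248 -0.0825  0.3356] F [ 0.5  0.4 -0.2] open 1.002 grip 0.0
turn u [0.   0.   0.65] shift u, axes now [ 5.96 -1.47  5.89] after turn [ 5.85 -1.86  5.89]
[[ 9.99988319e-01 -4.81722923e-03 -3.95919366e-04]
 [-4.47771514e-03 -9.54117168e-01  2.99400034e-01]
 [-1.82003206e-03 -2.99394763e-01 -9.54127593e-01]] [ 0.5255474  -0.006532    0.51766335]
```

View pics/w1.png

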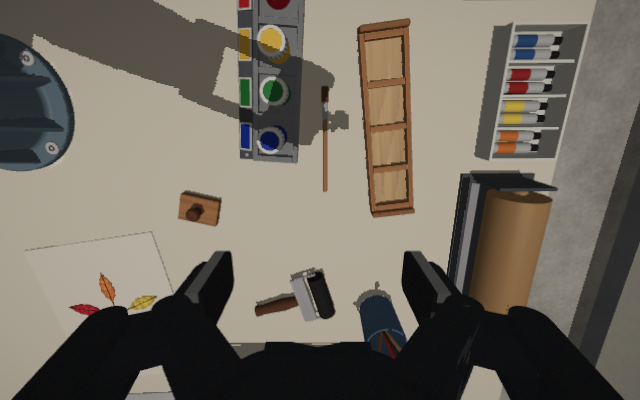

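The wrist view shows the whole table rack (corners about (358,25), (410,19), (370,215), (414,211)), and the jars at left, red at the top.

```bash
python3 - <<'E'
from h import *
c=ctrl.camera('wrist'); im=np.array(c["pixels"])
h=cv2.cvtColor(im,cv2.COLOR_RGB2HSV)
m=cv2.inRange(h,(3,90,40),(20,255,255)); w=np.zeros_like(m); w[10:225,345:425]=m[10:225,345:425]
w=cv2.morphologyEx(w,cv2.MORPH_CLOSE,np.ones((5,5)))
ct=max(cv2.findContours(w,cv2.RETR_EXTERNAL,cv2.CHAIN_APPROX_NONE)[0],key=cv2.contourArea)
P=np.array([onz(c,*p,.022)[:2] for p in ct[:,0].astype(float)])
(cx,cy),sz,a=cv2.minAreaRect((P*1000).astype(np.float32)); print(cx,cy,sz,a)
# per-cell: light floors
f=cv2.inRange(h,(8,40,130),(25,140,255))[10:225,345:425]
f=cv2.erode(f,np.ones((3,3)))
n,_,s,cc=cv2.connectedComponentsWithStats(f)
for i in range(1,n):
  if 500<s[i,4]<5000: print(s[i],onz(c,*(cc[i]+[345,10]),.006).round(4))
for col in H:
  for p,ar in blobs(c,col):
    if 255<p[0]<300 and p[1]<160: print(col,p,ar,onz(c,*p,.078).round(4)[:2])
E
```

```text
642.2879028320312 -38.727081298828125 (79.17817687988281, 311.740478515625) 6.8805742263793945
[  20   29   36   42 1292] [0.631  0.0672 0.006 ]
[  23   76   35   38 1118] [ 0.6392 -0.0019  0.006 ]
[ 26 120  33  34 979] [ 0.6473 -0.0715  0.006 ]
[ 29 161  31  30 817] [ 0.6557 -0.1417  0.006 ]
red [277.9   3.5] 161 [0.4745 0.1237]
yellow [270.3  40. ] 388 [0.4622 0.0812]
yellow [281.9  57.1] 118 [0.477  0.0601]
green [267.9  88.9] 128 [0.4555 0.0193]
blue [269.  140.7] 268 [ 0.4531 -0.0531]
```

Emit:
{"name": "carry_out", "arguments": {"plan": "0.74 -0.18 0.5 0 0 0;0.74 -0.18 0.5 0 0 0;0.74 -0.18 0.5 0 0 0;0.74 -0.18 0.5 0 0 0;0.74 -0.18 0.5 0 0 0;0.74 -0.18 0.5 0 0 0;0.74 -0.18 0.5 0 0 0;0.74 -0.18 0.5 0 0 0"}}

```text
time_s: 3.68
eef_pos: [0.4678, 0.1564, 0.1749]
eef_rot: [0.0, 0.708, 0.706, 0.0]
wrist_force: [1.2, -0.0, -0.5]
opening: 0.998
grasp_force: 0.0
```

```bash
python3 -c "
from h import *
to(.467,.1565,.035,0)"
```

```text
t 3.68 pos [0.4678 0.1564 0.1749] F [ 1.2 -0.  -0.5] open 0.998 grip 0.0
turn u [ 0.01 -0.   -0.04] shift u, axes now [ 0.   -0.02  3.5 ] after turn [ 0.   -0.02  3.5 ]
```

Emit:
{"name": "carry_out", "arguments": {"plan": "0 0 0.8 0 0 0;0 0 0.8 0 0 0;0 0 0.7 0 0 0;0 0 0.5 0 0 0;0 0 0.4 0 0 0;0 0 0.3 0 0 0;0 0 0 0 0 0;0 0 0 0 0 0"}}

```text
time_s: 4.35
eef_pos: [0.4678, 0.155, 0.0352]
eef_rot: [-0.0, 0.708, 0.706, -0.001]
wrist_force: [0.6, 0.1, -0.1]
opening: 0.999
grasp_force: 0.0
```

Emit:
{"name": "carry_out", "arguments": {"plan": "0 0 0 0 0 0;0 0 0 0 0 0;0 0 0 0 0 0;0 0 0 0 0 0;0 0 0 0 0 0;0 0 0 0 0 0;0 0 0 0 0 0;0 0 0 0 0 0", "claw": 1}}

```text
time_s: 5.02
eef_pos: [0.4767, 0.1565, 0.0447]
eef_rot: [0.005, 0.708, 0.706, 0.006]
wrist_force: [-5.6, -0.1, 49.8]
opening: 0.002
grasp_force: 26.9
```

```bash
python3 -c "
from h import *
a=np.array(ctrl.camera('scene')['pixels'])[40:260,180:440];b=np.array(ctrl.camera('side')['pixels'])[100:380,230:460]
a=cv2.resize(a,None,fx=1.5,fy=1.5);b=cv2.resize(b,None,fx=1.5,fy=1.5)
o=np.zeros((420,790,3),np.uint8);o[:a.shape[0],:a.shape[1]]=a;o[:b.shape[0],400:400+b.shape[1]]=b
cv2.imwrite('pics/chk.png',o[:,:,::-1])
to(.467,.1565,.035,0)"
```

```text
t 5.12 pos [0.4776 0.1564 0.0448] F [-5.4  0.2 50.3] open 0.003 grip 27.0
turn u [ 0.18 -0.02 -0.02] shift u, axes now [ 0.   -0.27  0.24] after turn [ 0.   -0.26  0.25]
```

View pics/chk.png

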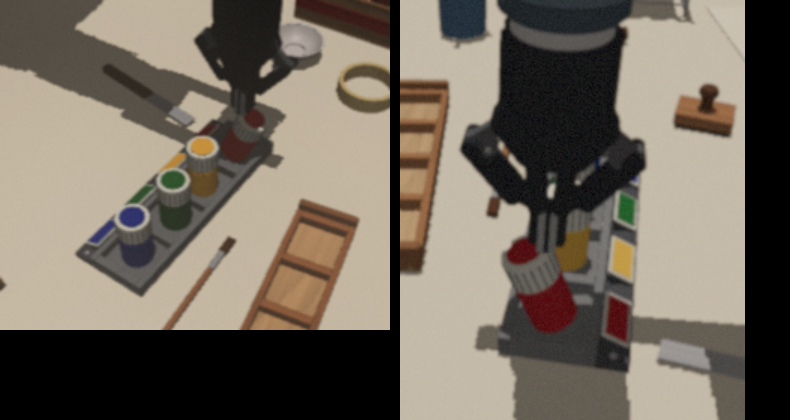

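```bash
cat >> h.py <<'E'
def proj(c,X):
    x=np.array(c["R"])@np.array(X)+c["t"]; s=x[:2]/x[2]; s=s*(1+c["k1"]*(s@s)); K=np.array(c["mtx"]); return (K[:2,:2]@s+K[:2,2]).round(1)
E
python3 - <<'E'
from h import *
o=ctrl.get_obs();T=o["eef_pos"]
for n,bx in(("scene",(180,40,440,260)),("side",(230,100,460,380))):
  c=ctrl.camera(n); print(n,"tcp",proj(c,T),"tcp+60",proj(c,T+[0,0,.06]))
  for p,a in blobs(c,"red"):
    if bx[0]<p[0]<bx[2] and bx[1]<p[1]<bx[3]: print(p,a,onz(c,*p,.078).round(3))
  im=np.array(c["pixels"]); p=proj(c,T).astype(int)
  r=cv2.resize(im[p[1]-70:p[1]+60,p[0]-65:p[0]+65],None,fx=3,fy=3); cv2.circle(r,(195,210),4,(0,255,255),1); r=cv2.convertScaleAbs(r,alpha=1.6)
  cv2.imwrite(f"pics/z_{n}.png",r[:,:,::-1])
a=cv2.imread("pics/z_scene.png");b=cv2.imread("pics/z_side.png");cv2.imwrite("pics/z.png",np.hstack([a,b]))
E
```

```text
scene tcp [340.6 128.5] tcp+60 [342.2 104.4]
[435.   57.6] 1093 [0.561 0.425 0.078]
[349.6 119.1] 100 [0.496 0.156 0.078]
[317.6 126.4] 29 [0.454 0.107 0.078]
[336.7 138.1] 230 [0.5   0.099 0.078]
side tcp [324.7 288.1] tcp+60 [326.6 248.8]
[310.7 267.7] 244 [0.494 0.16  0.078]
[330.  304.6] 899 [0.469 0.212 0.078]
[374.7 312.4] 313 [0.423 0.217 0.078]
```

View pics/z.png

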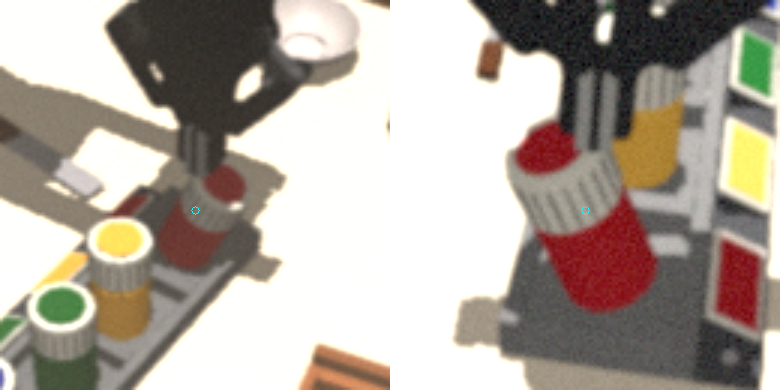

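The fingertips seem to be at the cap's top (side crop about (595,145)), well above the reported TCP (circle). So the closing fingers swept over the cap and tipped the red jar. I'll lift gently and measure the true fingertip height.

Emit:
{"name": "carry_out", "arguments": {"plan": "0 0 -0.15 0 0 0;0 0 -0.15 0 0 0;0 0 -0.2 0 0 0;0 0 -0.2 0 0 0;0 0 -0.3 0 0 0;0 0 -0.4 0 0 0;0 0 -0.5 0 0 0;0 0 -0.5 0 0 0"}}

```text
time_s: 5.88
eef_pos: [0.4672, 0.1553, 0.1317]
eef_rot: [-0.001, 0.708, 0.706, -0.001]
wrist_force: [0.4, -0.3, 0.1]
opening: -0.001
grasp_force: 0.0
```

```bash
python3 - <<'E'
from h import *
to(.467,.1565,.035,0)
T=ctrl.get_obs()["eef_pos"]; ims=[]
for n in("scene","side"):
  c=ctrl.camera(n); im=np.array(c["pixels"]).copy()
  p=proj(c,T).astype(int); print(n,p,c["mtx"][0])
  for q,a in blobs(c,"red"):
    if 280<q[0]<370 and 80<q[1]<320: print(q,a,onz(c,*q,.078).round(3))
  x0,y0=p[0]-65,p[1]-65; print("origin",x0,y0)
  r=cv2.resize(im[y0:y0+130,x0:x0+130],None,fx=3,fy=3); cv2.circle(r,(195,195),4,(0,255,255),1); ims.append(cv2.convertScaleAbs(r,alpha=1.6))
cv2.imwrite("pics/z2.png",np.hstack(ims)[:,:,::-1])
E
```

```text
t 5.88 pos [0.4672 0.1553 0.1317] F [ 0.4 -0.3  0.1] open -0.001 grip 0.0
turn u [-0.02  0.   -0.03] shift u, axes now [ 0.03 -0.    2.42] after turn [ 0.03 -0.01  2.42]
scene [337  91] [403.64139697   0.         321.09320157]
[336.3 114. ] 93 [0.467 0.155 0.078]
[317.3 126.5] 31 [0.454 0.107 0.078]
[335.2 138.2] 253 [0.497 0.097 0.078]
origin 272 26
side [337 229] [440.75083659   0.         313.47417907]
[336.3 269. ] 318 [0.466 0.158 0.078]
[333.8 308.9] 792 [0.464 0.217 0.078]
origin 272 164
```

View pics/z2.png

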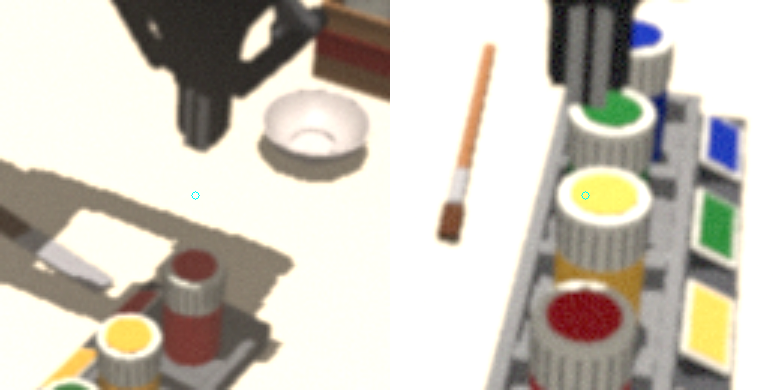

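The red jar is upright again in its cell. The shut tips are at scene (339,76) and side (339.5,199), not at the projected TCP.

```bash
python3 - <<'E'
from h import *
a,b=ctrl.camera("scene"),ctrl.camera("side")
X,e=two(a,(338.5,75),b,(339.3,198)); T=ctrl.get_obs()["eef_pos"]
print(X.round(4),e,(X-T).round(4))
E
```

```text
[0.4683 0.1517 0.1687] 0.0018437734011538284 [ 0.0002 -0.0036  0.0372]
```

```bash
python3 - <<'E'
from h import *
print(ctrl.hold_point_z,[a for a in dir(ctrl) if a[0]!="_"])
E
```

```text
0.0187 ['MotionError', 'camera', 'get_obs', 'hand_in', 'hold_point_z']
```

The true fingertips sit about 36 mm higher than the reported TCP, so I'll work with that offset (reported z ≈ 0.002 for the grasp) and check the forces.

Emit:
{"name": "carry_out", "arguments": {"plan": "0 0 0 0 0 0;0 0 0 0 0 0;0 0 0 0 0 0;0 0 0 0 0 0;0 0 0 0 0 0;0 0 0.3 0 0 0;0 0 0.4 0 0 0;0 0 0.4 0 0 0", "claw": -1}}

```text
time_s: 6.75
eef_pos: [0.4687, 0.1554, 0.0873]
eef_rot: [0.0, 0.708, 0.706, 0.0]
wrist_force: [0.5, -1.5, -0.9]
opening: 1.002
grasp_force: 0.0
```

Emit:
{"name": "carry_out", "arguments": {"plan": "0 0 0.4 0 0 0;0 0 0.4 0 0 0;0 0 0.4 0 0 0;0 0 0.4 0 0 0;0 0 0.3 0 0 0;0 0 0.2 0 0 0;0 0 0 0 0 0;0 0 0 0 0 0"}}

```text
time_s: 7.42
eef_pos: [0.468, 0.1553, 0.0033]
eef_rot: [-0.0, 0.708, 0.706, -0.0]
wrist_force: [-0.4, 0.2, 0.7]
opening: 1.003
grasp_force: 0.0
```

Emit:
{"name": "carry_out", "arguments": {"plan": "0 0 0 0 0 0;0 0 0 0 0 0;0 0 0 0 0 0;0 0 0 0 0 0;0 0 0 0 0 0;0 0 0 0 0 0;0 0 0 0 0 0;0 0 0 0 0 0", "claw": 1}}

```text
time_s: 8.08
eef_pos: [0.4686, 0.1554, 0.0043]
eef_rot: [0.0, 0.708, 0.706, 0.0]
wrist_force: [-2.2, 0.1, 5.7]
opening: 0.457
grasp_force: 59.5
```

Emit:
{"name": "carry_out", "arguments": {"plan": "0 0 -0.2 0 0 0;0 0 -0.4 0 0 0;0 0 -0.5 0 0 0;0 0 -0.6 0 0 0;0 0 -0.5 0 0 0;0 0 -0.3 0 0 0;-0.2 0.4 0 0 0 0;-0.3 0.5 0 0 0 0"}}

```text
time_s: 8.75
eef_pos: [0.5044, 0.1361, 0.1052]
eef_rot: [0.001, 0.707, 0.707, 0.001]
wrist_force: [0.7, -0.5, -0.6]
opening: 0.453
grasp_force: 60.1
```

Emit:
{"name": "carry_out", "arguments": {"plan": "-0.3 0.55 0 0 0 0;-0.3 0.55 0 0 0 0;-0.3 0.55 0 0 0 0;-0.3 0.5 0 0 0 0;-0.3 0.5 0 0 0 0;-0.2 0.4 0 0 0 0;0 0.1 0 0 0 0;0 0 0 0 0 0"}}

```text
time_s: 9.42
eef_pos: [0.6306, 0.0664, 0.1036]
eef_rot: [-0.0, 0.709, 0.706, 0.0]
wrist_force: [-0.3, 0.2, -1.0]
opening: 0.451
grasp_force: 60.2
```

```bash
python3 - <<'E'
from h import *
to(.6305,.0668,.0043,0); ims=[]
for n,b in(("scene",(300,80,440,350)),("side",(170,110,370,350))):
  c=ctrl.camera(n); ims.append(cv2.resize(np.array(c["pixels"])[b[1]:b[3],b[0]:b[2]],(390,450)))
  print(n,blobs(c,"red",60))
cv2.imwrite("pics/h1.png",np.hstack(ims)[:,:,::-1])
E
```

```text
t 9.42 pos [0.6306 0.0664 0.1036] F [-0.3  0.2 -1. ] open 0.451 grip 60.2
turn u [ 0.   -0.   -0.04] shift u, axes now [ 0.01 -0.    2.48] after turn [ 0.01 -0.    2.48]
scene [(array([386.7,  41.9]), np.int32(169)), (array([473.8,  70.1]), np.int32(350)), (array([510. ,  80.8]), np.int32(67)), (array([406.4, 136.1]), np.int32(187)), (array([397.9, 165.4]), np.int32(408)), (array([505.4, 268.6]), np.int32(232))]
side [(array([494.5,  27.5]), np.int32(716)), (array([207.6, 144.5]), np.int32(173)), (array([214.1, 185.8]), np.int32(873)), (array([ 92.8, 215.2]), np.int32(86)), (array([374.8, 311.9]), np.int32(328))]
```

View pics/h1.png

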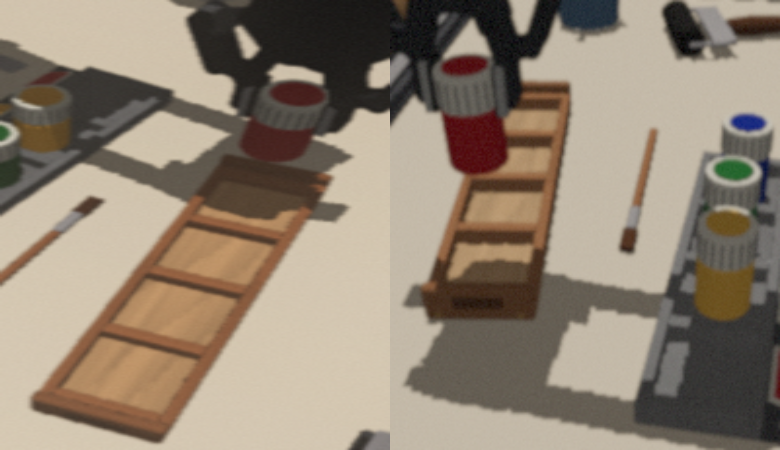

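The red jar hangs upright in the grip over the first cell. Lowering.

Emit:
{"name": "carry_out", "arguments": {"plan": "0 0 0.4 0 0 0;0 0 0.5 0 0 0;0 0 0.5 0 0 0;0 0 0.4 0 0 0;0 0 0.3 0 0 0;0 0 0.2 0 0 0;0 0 0.15 0 0 0;0 0 0 0 0 0"}}

```text
time_s: 10.18
eef_pos: [0.6296, 0.0672, 0.0052]
eef_rot: [-0.0, 0.708, 0.706, -0.0]
wrist_force: [-0.1, -0.5, -1.4]
opening: 0.453
grasp_force: 60.1
```

```bash
python3 - <<'E'
from h import *
to(.6305,.0668,.0043,0)
p=[[q for q,a in blobs(ctrl.camera(n),"red",60) if abs(q[0]-x)<25 and abs(q[1]-y)<30][:1] for n,x,y in(("scene",400,165),("side",214,190))]
print(p); a,b=ctrl.camera("scene"),ctrl.camera("side")
print(two(a,p[0][0],b,p[1][0]), onz(a,*p[0][0],.078),onz(b,*p[1][0],.078))
E
```

```text
t 10.18 pos [0.6296 0.0672 0.0052] F [-0.1 -0.5 -1.4] open 0.453 grip 60.1
turn u [-0.   -0.   -0.03] shift u, axes now [-0.01  0.02  0.02] after turn [-0.01  0.02  0.02]
[[array([395.7, 178.4])], [array([215.6, 210.9])]]
(array([0.63097921, 0.06740342, 0.07826902]), np.float64(0.0008235389169301285)) [0.63130666 0.06777885 0.078     ] [0.63071195 0.0669441  0.078     ]
```

Emit:
{"name": "carry_out", "arguments": {"plan": "0 0 0 0 0 0;0 0 0 0 0 0;0 0 0 0 0 0;0 0 0 0 0 0;0 0 0 0 0 0;0 0 -0.4 0 0 0;0 0 -0.7 0 0 0;0 0 -0.7 0 0 0", "claw": -1}}

```text
time_s: 11.05
eef_pos: [0.6286, 0.0669, 0.0769]
eef_rot: [-0.001, 0.708, 0.706, -0.001]
wrist_force: [1.1, 0.0, 0.2]
opening: 0.997
grasp_force: 0.0
```

Emit:
{"name": "carry_out", "arguments": {"plan": "0 0 -0.5 0 0 0;0.05 -0.5 0 0 0 0;0.05 -0.7 0 0 0 0;0.05 -0.7 0 0 0 0;0.05 -0.7 0 0 0 0;0.05 -0.7 0 0 0 0;0.05 -0.6 0 0 0 0;0.05 -0.3 0 0 0 0"}}

```text
time_s: 11.72
eef_pos: [0.4589, 0.0818, 0.097]
eef_rot: [-0.001, 0.708, 0.706, -0.001]
wrist_force: [0.1, 0.1, 0.6]
opening: 1.004
grasp_force: 0.0
```

```bash
python3 - <<'E'
from h import *
a,b=ctrl.camera("scene"),ctrl.camera("side")
for c,x,y in((a,395.7,178.4),(b,215.6,210.9)): print([(q,onz(c,*q,.078).round(4)) for q,s in blobs(c,"red",60) if abs(q[0]-x)<25 and abs(q[1]-y)<20])
to(.4625,.0812,.0043,0)
E
```

```text
[(array([394.7, 178.6]), array([0.6301, 0.0665, 0.078 ]))]
[(array([217. , 212.2]), array([0.628 , 0.0696, 0.078 ]))]
t 11.82 pos [0.4601 0.0818 0.0974] F [ 1.5  0.7 -0.1] open 0.995 grip 0.0
turn u [-0.01 -0.   -0.02] shift u, axes now [-0.02  0.06  2.33] after turn [-0.02  0.06  2.33]
```

Red is down in place. Next is yellow.

Emit:
{"name": "carry_out", "arguments": {"plan": "0 0.06 0.3 0 0 0;0 0 0.4 0 0 0;0 0 0.4 0 0 0;0 0 0.4 0 0 0;0 0 0.4 0 0 0;0 0 0.3 0 0 0;0 0 0.1 0 0 0;0 0 0 0 0 0"}}

```text
time_s: 12.48
eef_pos: [0.4643, 0.0812, 0.0046]
eef_rot: [-0.001, 0.708, 0.706, -0.001]
wrist_force: [-0.3, 0.8, -0.2]
opening: 1.003
grasp_force: 0.0
```

Emit:
{"name": "carry_out", "arguments": {"plan": "0 0 0 0 0 0;0 0 0 0 0 0;0 0 0 0 0 0;0 0 0 0 0 0;0 0 0 0 0 0;0 0 0 0 0 0;0 0 0 0 0 0;0 0 0 0 0 0", "claw": 1}}

```text
time_s: 13.15
eef_pos: [0.4651, 0.0813, 0.0064]
eef_rot: [0.001, 0.708, 0.706, 0.0]
wrist_force: [-1.8, 0.5, 6.6]
opening: 0.456
grasp_force: 59.3
```

```bash
python3 -c "
from h import *
to(.6388,-.0027,.0053,0)"
```

```text
t 13.15 pos [0.4651 0.0813 0.0064] F [-1.8  0.5  6.6] open 0.456 grip 59.3
turn u [ 0.01  0.   -0.03] shift u, axes now [-2.09  4.35  0.03] after turn [-2.1   4.34  0.03]
```

Emit:
{"name": "carry_out", "arguments": {"plan": "0 0 -0.2 0 0 0;0 0 -0.4 0 0 0;0 0 -0.5 0 0 0;0 0 -0.6 0 0 0;0 0 -0.5 0 0 0;0 0 -0.3 0 0 0;-0.2 0.4 0 0 0 0;-0.29 0.55 0 0 0 0"}}

```text
time_s: 13.82
eef_pos: [0.5023, 0.0624, 0.1071]
eef_rot: [0.001, 0.708, 0.707, 0.001]
wrist_force: [1.4, 1.0, -0.8]
opening: 0.456
grasp_force: 60.0
```

Emit:
{"name": "carry_out", "arguments": {"plan": "-0.3 0.6 0 0 0 0;-0.3 0.6 0 0 0 0;-0.3 0.6 0 0 0 0;-0.3 0.6 0 0 0 0;-0.2 0.5 0 0 0 0;-0.2 0.4 0 0 0 0;0 0.1 0 0 0 0;0 0 0 0 0 0"}}

```text
time_s: 14.48
eef_pos: [0.6386, -0.003, 0.1055]
eef_rot: [-0.0, 0.708, 0.706, 0.0]
wrist_force: [-0.7, 0.5, -0.3]
opening: 0.453
grasp_force: 60.1
```

```bash
python3 -c "
from h import *
to(.6388,-.0027,.006,0)"
```

```text
t 14.48 pos [ 0.6386 -0.003   0.1055] F [-0.7  0.5 -0.3] open 0.453 grip 60.1
turn u [-0.   -0.   -0.04] shift u, axes now [0.01 0.01 2.49] after turn [0.01 0.01 2.49]
```

Emit:
{"name": "carry_out", "arguments": {"plan": "0 0 0.4 0 0 0;0 0 0.5 0 0 0;0 0 0.5 0 0 0;0 0 0.4 0 0 0;0 0 0.3 0 0 0;0 0 0.2 0 0 0;0 0 0.17 0 0 0;0 0 0 0 0 0"}}

```text
time_s: 15.15
eef_pos: [0.6374, -0.0024, 0.0064]
eef_rot: [-0.001, 0.708, 0.706, -0.0]
wrist_force: [-0.1, -0.1, -1.5]
opening: 0.449
grasp_force: 60.1
```

Emit:
{"name": "carry_out", "arguments": {"plan": "0 0 0 0 0 0;0 0 0 0 0 0;0 0 0 0 0 0;0 0 0 0 0 0;0 0 0 0 0 0;0 0 -0.4 0 0 0;0 0 -0.7 0 0 0;0 0 -0.7 0 0 0", "claw": -1}}

```text
time_s: 15.82
eef_pos: [0.637, -0.0026, 0.0783]
eef_rot: [-0.001, 0.708, 0.706, -0.001]
wrist_force: [0.4, 0.5, 1.3]
opening: 1.004
grasp_force: 0.0
```

Emit:
{"name": "carry_out", "arguments": {"plan": "0 0 -0.5 0 0 0;0.05 -0.5 0 0 0 0;0.07 -0.75 0 0 0 0;0.08 -0.75 0 0 0 0;0.08 -0.75 0 0 0 0;0.08 -0.75 0 0 0 0;0.08 -0.7 0 0 0 0;0.08 -0.3 0 0 0 0"}}

```text
time_s: 16.48
eef_pos: [0.4547, 0.0192, 0.0982]
eef_rot: [-0.001, 0.708, 0.706, -0.001]
wrist_force: [0.3, 0.3, -0.3]
opening: 1.001
grasp_force: 0.0
```

```bash
python3 - <<'E'
from h import *
H["green"]=(45,90)
to(.459,.018,.0043,0)
for n in("scene","side"):
  c=ctrl.camera(n); R=lambda col,lo,hi:[(q,s,onz(c,*q,.078).round(4)[:2]) for q,s in blobs(c,col,40) if lo<onz(c,*q,.078)[0]<hi and -.1<onz(c,*q,.078)[1]<.1]
  print(n,"Y",R("yellow",.6,.68),"G",R("green",.44,.48))
E
```

```text
t 16.48 pos [0.4547 0.0192 0.0982] F [ 0.3  0.3 -0.3] open 1.001 grip 0.0
turn u [-0.02 -0.   -0.03] shift u, axes now [-0.03  0.11  2.35] after turn [-0.03  0.11  2.35]
scene Y [(array([380.4, 209.5]), np.int32(198), array([ 0.6374, -0.0034])), (array([375.4, 233.9]), np.int32(293), array([ 0.6509, -0.0484]))] G []
side Y [(array([225.8, 183.8]), np.int32(134), array([ 0.6354, -0.0007]))] G []
```

Yellow is in place. Now green.

Emit:
{"name": "carry_out", "arguments": {"plan": "0 0.1 0.3 0 0 0;0 0 0.4 0 0 0;0 0 0.4 0 0 0;0 0 0.4 0 0 0;0 0 0.4 0 0 0;0 0 0.3 0 0 0;0 0 0.13 0 0 0;0 0 0 0 0 0"}}

```text
time_s: 17.25
eef_pos: [0.4621, 0.0185, 0.0045]
eef_rot: [-0.001, 0.708, 0.706, -0.0]
wrist_force: [0.1, 0.9, 0.4]
opening: 0.998
grasp_force: 0.0
```

Emit:
{"name": "carry_out", "arguments": {"plan": "0 0 0 0 0 0;0 0 0 0 0 0;0 0 0 0 0 0;0 0 0 0 0 0;0 0 0 0 0 0;0 0 0 0 0 0;0 0 0 0 0 0;0 0 0 0 0 0", "claw": 1}}

```text
time_s: 17.92
eef_pos: [0.4629, 0.0184, 0.0065]
eef_rot: [0.001, 0.708, 0.706, 0.0]
wrist_force: [-1.4, -0.5, 6.1]
opening: 0.454
grasp_force: 59.7
```

```bash
python3 -c "
from h import *
to(.6472,-.0723,.006,0)"
```

```text
t 17.92 pos [0.4629 0.0184 0.0065] F [-1.4 -0.5  6.1] open 0.454 grip 59.7
turn u [ 0.02  0.   -0.03] shift u, axes now [-2.25  4.61  0.02] after turn [-2.27  4.61  0.01]
```

Emit:
{"name": "carry_out", "arguments": {"plan": "0 0 -0.2 0 0 0;0 0 -0.4 0 0 0;0 0 -0.5 0 0 0;0 0 -0.6 0 0 0;0 0 -0.5 0 0 0;0 0 -0.3 0 0 0;-0.25 0.45 0 0 0 0;-0.3 0.6 0 0 0 0"}}

```text
time_s: 18.58
eef_pos: [0.5043, -0.0031, 0.1073]
eef_rot: [0.001, 0.708, 0.707, 0.001]
wrist_force: [0.7, 0.2, -0.4]
opening: 0.452
grasp_force: 60.3
```

Emit:
{"name": "carry_out", "arguments": {"plan": "-0.3 0.65 0 0 0 0;-0.3 0.65 0 0 0 0;-0.3 0.65 0 0 0 0;-0.3 0.6 0 0 0 0;-0.3 0.5 0 0 0 0;-0.2 0.4 0 0 0 0;0 0.1 0 0 0 0;0 0 0 0 0 0"}}

```text
time_s: 19.25
eef_pos: [0.6464, -0.0722, 0.1056]
eef_rot: [-0.0, 0.708, 0.706, 0.0]
wrist_force: [0.0, 1.2, -0.9]
opening: 0.451
grasp_force: 60.4
```

```bash
python3 -c "
from h import *
to(.6472,-.0723,.006,0)"
```

```text
t 19.25 pos [ 0.6464 -0.0722  0.1056] F [ 0.   1.2 -0.9] open 0.451 grip 60.4
turn u [ 0.   -0.   -0.04] shift u, axes now [-0.    0.02  2.49] after turn [-0.    0.02  2.49]
```

Emit:
{"name": "carry_out", "arguments": {"plan": "0 0.02 0.4 0 0 0;0 0 0.5 0 0 0;0 0 0.5 0 0 0;0 0 0.4 0 0 0;0 0 0.3 0 0 0;0 0 0.2 0 0 0;0 0 0.17 0 0 0;0 0 0 0 0 0"}}

```text
time_s: 19.92
eef_pos: [0.6461, -0.0716, 0.0066]
eef_rot: [-0.0, 0.708, 0.706, -0.0]
wrist_force: [-0.2, -0.0, -0.5]
opening: 0.454
grasp_force: 60.3
```

Emit:
{"name": "carry_out", "arguments": {"plan": "0 0 0 0 0 0;0 0 0 0 0 0;0 0 0 0 0 0;0 0 0 0 0 0;0 0 0 0 0 0;0 0 -0.4 0 0 0;0 0 -0.7 0 0 0;0 0 -0.7 0 0 0", "claw": -1}}

```text
time_s: 20.58
eef_pos: [0.6455, -0.0717, 0.0782]
eef_rot: [-0.001, 0.708, 0.706, -0.001]
wrist_force: [1.3, -0.1, 0.4]
opening: 0.998
grasp_force: 0.0
```

Emit:
{"name": "carry_out", "arguments": {"plan": "0 0 -0.5 0 0 0;0.06 -0.5 0 0 0 0;0.07 -0.8 0 0 0 0;0.07 -0.8 0 0 0 0;0.07 -0.8 0 0 0 0;0.07 -0.8 0 0 0 0;0.07 -0.7 0 0 0 0;0.06 -0.35 0 0 0 0"}}

```text
time_s: 21.25
eef_pos: [0.4535, -0.0518, 0.0982]
eef_rot: [-0.001, 0.708, 0.706, -0.0]
wrist_force: [-0.2, 0.3, 0.5]
opening: 1.002
grasp_force: 0.0
```

```bash
python3 - <<'E'
from h import *
H["green"]=(45,95)
to(.4535,-.053,.0043,0)
for n in("scene","side"):
  c=ctrl.camera(n)
  for col in("red","yellow","green"):
    print(n,col,[(q,s,onz(c,*q,.078).round(4)[:2]) for q,s in blobs(c,col,40) if .6<onz(c,*q,.078)[0]<.68 and -.2<onz(c,*q,.078)[1]<.1])
E
```

```text
t 21.25 pos [ 0.4535 -0.0518  0.0982] F [-0.2  0.3  0.5] open 1.002 grip 0.0
turn u [-0.02 -0.01 -0.03] shift u, axes now [-0.03  0.    2.35] after turn [-0.03 -0.    2.35]
scene red [(array([394.7, 178.6]), np.int32(157), array([0.6301, 0.0665])), (array([391.8, 200.9]), np.int32(151), array([0.6457, 0.0215]))]
scene yellow [(array([380.4, 209.5]), np.int32(197), array([ 0.6374, -0.0034])), (array([376.8, 232.7]), np.int32(217), array([ 0.6518, -0.0454]))]
scene green []
side red [(array([217.1, 212.2]), np.int32(181), array([0.6279, 0.0695]))]
side yellow [(array([225.7, 183.8]), np.int32(136), array([ 0.6355, -0.0007]))]
side green [(array([231.3, 160.1]), np.int32(63), array([ 0.6457, -0.071 ]))]
```

Three are in place. Now blue.

Emit:
{"name": "carry_out", "arguments": {"plan": "0 0 0.3 0 0 0;0 0 0.4 0 0 0;0 0 0.4 0 0 0;0 0 0.4 0 0 0;0 0 0.4 0 0 0;0 0 0.3 0 0 0;0 0 0.13 0 0 0;0 0 0 0 0 0"}}

```text
time_s: 22.02
eef_pos: [0.4568, -0.0526, 0.0045]
eef_rot: [-0.001, 0.708, 0.706, -0.0]
wrist_force: [-0.2, -0.4, -0.2]
opening: 0.999
grasp_force: 0.0
```

Emit:
{"name": "carry_out", "arguments": {"plan": "0 0 0 0 0 0;0 0 0 0 0 0;0 0 0 0 0 0;0 0 0 0 0 0;0 0 0 0 0 0;0 0 0 0 0 0;0 0 0 0 0 0;0 0 0 0 0 0", "claw": 1}}

```text
time_s: 22.68
eef_pos: [0.4574, -0.0529, 0.0064]
eef_rot: [0.001, 0.708, 0.706, 0.0]
wrist_force: [-2.4, 0.2, 5.8]
opening: 0.461
grasp_force: 58.8
```

```bash
python3 -c "
from h import *
to(.6555,-.1418,.006,0)"
```

```text
t 22.68 pos [ 0.4574 -0.0529  0.0064] F [-2.4  0.2  5.8] open 0.461 grip 58.8
turn u [ 0.01  0.01 -0.03] shift u, axes now [-2.21  4.96  0.02] after turn [-2.22  4.95  0.01]
```

Emit:
{"name": "carry_out", "arguments": {"plan": "0 0 -0.2 0 0 0;0 0 -0.4 0 0 0;0 0 -0.5 0 0 0;0 0 -0.6 0 0 0;0 0 -0.5 0 0 0;0 0 -0.3 0 0 0;-0.2 0.5 0 0 0 0;-0.3 0.65 0 0 0 0"}}

```text
time_s: 23.35
eef_pos: [0.5029, -0.0722, 0.1073]
eef_rot: [0.001, 0.708, 0.706, 0.001]
wrist_force: [0.8, -0.7, -0.7]
opening: 0.457
grasp_force: 59.5
```

Emit:
{"name": "carry_out", "arguments": {"plan": "-0.3 0.7 0 0 0 0;-0.3 0.7 0 0 0 0;-0.3 0.7 0 0 0 0;-0.3 0.7 0 0 0 0;-0.3 0.5 0 0 0 0;-0.2 0.4 0 0 0 0;0 0.1 0 0 0 0;0 0 0 0 0 0"}}

```text
time_s: 24.02
eef_pos: [0.6549, -0.1413, 0.1055]
eef_rot: [-0.0, 0.708, 0.706, 0.0]
wrist_force: [-1.1, -0.1, -1.0]
opening: 0.456
grasp_force: 59.6
```

```bash
python3 -c "
from h import *
to(.6555,-.1418,.006,0)"
```

```text
t 24.02 pos [ 0.6549 -0.1413  0.1055] F [-1.1 -0.1 -1. ] open 0.456 grip 59.6
turn u [-0.   -0.   -0.03] shift u, axes now [-0.01  0.01  2.49] after turn [-0.01  0.01  2.49]
```

Lower, release, rise and back away toward the robot.

Emit:
{"name": "carry_out", "arguments": {"plan": "0 0 0.4 0 0 0;0 0 0.5 0 0 0;0 0 0.5 0 0 0;0 0 0.4 0 0 0;0 0 0.3 0 0 0;0 0 0.2 0 0 0;0 0 0.17 0 0 0;0 0 0 0 0 0"}}

```text
time_s: 24.68
eef_pos: [0.6539, -0.1408, 0.0062]
eef_rot: [-0.001, 0.708, 0.706, -0.0]
wrist_force: [-0.3, 0.1, -1.7]
opening: 0.459
grasp_force: 59.8
```

Emit:
{"name": "carry_out", "arguments": {"plan": "0 0 0 0 0 0;0 0 0 0 0 0;0 0 0 0 0 0;0 0 0 0 0 0;0 0 0 0 0 0;0 0 -0.4 0 0 0;0 0 -0.7 0 0 0;0 0 -0.7 0 0 0", "claw": -1}}

```text
time_s: 25.35
eef_pos: [0.6534, -0.1407, 0.0782]
eef_rot: [-0.001, 0.708, 0.706, -0.001]
wrist_force: [1.0, -1.0, 0.2]
opening: 1.001
grasp_force: 0.0
```

Emit:
{"name": "carry_out", "arguments": {"plan": "0 0 -0.7 0 0 0;0 0 -0.7 0 0 0;0 -0.5 -0.5 0 0 0;0 -0.7 0 0 0 0;0 -0.7 0 0 0 0;0 -0.7 0 0 0 0;0 -0.6 0 0 0 0;0 0 0 0 0 0"}}

```text
time_s: 26.02
eef_pos: [0.5228, -0.1401, 0.1543]
eef_rot: [-0.001, 0.708, 0.706, -0.001]
wrist_force: [1.1, 0.4, 0.2]
opening: 1.0
grasp_force: 0.0
```

```bash
python3 - <<'E'
from h import *
H["green"]=(45,95); ims=[]
for n,b in(("scene",(300,80,440,350)),("side",(150,100,350,340))):
  c=ctrl.camera(n); ims.append(cv2.resize(np.array(c["pixels"])[b[1]:b[3],b[0]:b[2]],(390,450)))
  for col in H:
    print(n,col,[onz(c,*q,.078).round(4)[:2] for q,s in blobs(c,col,30) if .6<onz(c,*q,.078)[0]<.68 and -.2<onz(c,*q,.078)[1]<.1])
cv2.imwrite("pics/fin.png",np.hstack(ims)[:,:,::-1])
E
```

```text
scene red [array([0.6301, 0.0665]), array([0.6458, 0.0215])]
scene yellow [array([ 0.6376, -0.0033]), array([ 0.6515, -0.0453])]
scene green []
scene blue [array([ 0.6527, -0.1416])]
side red [array([0.628 , 0.0693])]
side yellow [array([ 0.6357, -0.001 ])]
side green [array([ 0.6457, -0.071 ])]
side blue [array([ 0.651 , -0.1389]), array([ 0.6136, -0.049 ])]
```

View pics/fin.png

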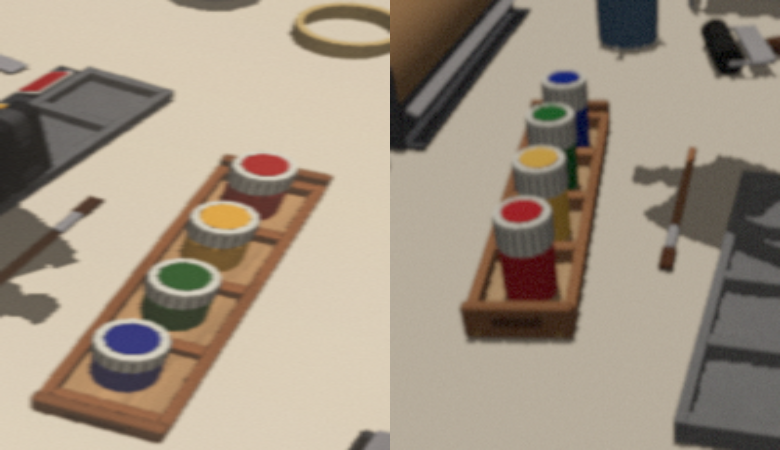

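All four jars stand upright in the table rack, left to right red, yellow, green, blue, with each cap near its cell's middle. The gripper is clear.

```bash
python3 -c "
from bench import ctrl
print(ctrl.hand_in())"
```

```text
the job is handed in; nothing more can be done
None
```

I moved all four jars to the table rack, upright and in the stock-rack order (red, yellow, green, blue from left to right), and handed the job in at about 26 s; the first grasp missed and briefly tipped the red jar (wrist force about 50 N), because the real fingertips sit about 36 mm above the reported TCP, but the jar settled back upright and every grasp after I allowed for that held.

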